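# Feed one mould key and nudge it to the green spot

## Robot

A 6-joint arm with a two-finger parallel gripper is mounted at the origin on the work surface. World frame = base frame: x ahead of the robot, y to its left, z up, the work surface at z = 0. Lengths are in m, angles in rad, forces in N, time in s.
With the tool pointing down it reaches from about 0.3 to 0.875 m from the base axis. Payload 6.4 kg.
Tool frame: the origin (TCP) lies between the finger pads; the fingertips stand 8 mm ahead of it and the grasp point (between the pads) lies 11 mm behind it (ctrl.finger_overhang is the distance from the TCP to the fingertips, in m); z points along the fingers, y is the line along which they close (so a half turn about z gives the same grasp; the last joint's range is limited). The gripper opens to 85 mm and grips with 20 to 120 N. Pads are 22 mm wide; open, the fingers measure 114 mm over their backs; the gripper's body (76 mm by 85 mm) begins 54 mm behind the grasp point. The pads swing forward as they close: fully open they stand 13 mm farther back than shut.
Start: joints at [1.03, 0.181, 1.607, -0, 1.354, -0.206], TCP at [0.189, 0.543, 0.239] pointing down, gripper open.
Joint ranges: [-2.99, 2.99], [-0.89, 2.07], [0.3, 2.58], [-1.14, 4.28], [0, 2.63], [-3.12, 3.12]. Speed limits (rad/s): [2.57, 2.57, 3.01, 3.14, 3.14, 3.14].

## Interface

Orientations are given as a unit quaternion [w, x, y, z].
In Python, from bench import ctrl, camera gives the robot as it stands.
- The arm moves only by the shell command python3 -m pendant 'ROWS' [OPENING]. ROWS is JSON, a list of rows, each a list of 6 numbers: the shift along the world's x, y, z normalised to -1 to 1, where 1 is 200 mm, then the turn, a rotation vector about the world's x, y, z normalised to -1 to 1, where 1 is pi/2 rad. In form: [[dx, dy, dz, rx, ry, rz], ...]. A call has exactly 10 rows; each row shifts and turns the commanded pose from where the row before left it; what a row does not reach is not made up. A row lasts 1/8 s, in which the tool goes at most 62.5 mm and 10.7 degrees, less where a joint would pass 70% of its speed; a pose out of reach is approached as far as the arm can. A call with a number of a shift or a turn outside -1 to 1 is refused whole. A call with a gripper value outside its range is refused whole. OPENING is the opening, from -1 (shut) to 1 (fully open), set as the call begins (- or left out, the last holds). The fingers move at their own pace and stop on an object; the grip force is fixed at half the most. Time passes only in rows, so rows that do not move let the fingers close, or fill a call up. It gives the time, the measured TCP pose, the force, the opening and the grip force at its end, in the units of the state.
- ctrl.get_obs(): the state, without advancing time (a new reading comes with each control period).
- camera(name): name is "scene" or "side" or "wrist"; returns a dict with "color" (420x560x3 uint8, blue, green, red), "fx", "fy", "cx", "cy" (pixels), "xyz" and "rotation" of the camera in the world; the wrist camera has in their place "hand_eye" (4x4, takes a point from camera to tool coordinates, whose origin is the TCP and whose axes are the flange's). Camera axes: x right, y down, z forward; pixel columns grow to the right and rows downward; lengths in m; the calibration is good to about 2 mm. A picture is of the moment at which its call begins: read the wrist's pose just before it. There is no depth.
- ctrl.hand_in(): hands the job in; it is judged then, once.
The state is a dict: "time_s": time; "q": joint angles; "dq": joint speeds; "joint_efforts": joint torques, N m; "eef_pos": TCP position; "eef_rot": TCP orientation; "wrist_force": force on the tool from outside, world axes, zero at the start; "torque": the same for the moment, N m; "opening": opening from 0.0 (shut) to 1.0 (fully open); "grasp_force": force on a finger pad.
Only numpy, scipy, OpenCV 4.12 (cv2) and the standard library are available. Lean on these libraries where they do the work, as an engineer would, in place of code of your own. Each camera call takes 0.05 s, during which the arm holds its last target. There are 200 camera calls.

## Task

Press the red plunger of the blue feeder all the way down once and let it spring back up, so that a single orange mould key slides out. Then nudge that key along the bench until it lies wholly on the green spot and leave it there, plunger up. Never pick up or tip the key, feed no second one, and leave everything else on the bench alone.

Things in the scene. Friction and masses are not known exactly. Their poses are not given: they have to be found in the camera images.
- feeder: Blue key feeder fixed on the bench. Origin at bench height on the axis of its open-topped magazine (49 x 49 mm, 50 mm high). A 30 mm high, 49 mm wide box behind runs to x = +90 mm; red plunger on it at x = +57 mm. Pressing it drives a pusher out of the mouth along -x, which draws back as the plunger rises. The ejected key lies flat on the bench, centred 60 to 70 mm from the origin along -x. z up.
- plunger (a joint): Red plunger of the feeder, travel straight down in m: 0 up, 0.022 fully pressed against its stop. Sprung: about 3 N to start, 5 to 9 N at the bottom; springs up when let go. The pusher moves 2.8 times as far, so press at a few cm/s; the key is out only near the end of the travel.
- plunger_top (a point): Centre of the top face of the red plunger cap, a disc 34 mm across and 8 mm thick; the top is 62 mm above the bench when up and 40 mm when fully pressed. It moves with the plunger.
- key_bottom: Orange plastic mould key (registration disc), 36 mm across, 12 mm thick, about 22 g: the lowest of the stack, lying flat on the bench inside the feeder at the start; this is the one that comes out. Origin at the centre of its underside, z along its axis.
- key_middle: Second orange key of the stack, same size; it drops to the bench inside the feeder after the first has gone out. Origin at the centre of its underside.
- key_top: Third, topmost orange key in the stack, same size. Origin at the centre of its underside.
- green_spot: Green round spot, 80 mm across, painted flush on the bench, on one side (+y or -y) of the feeder's front, its centre 85 to 105 mm off the feeder's centre line. Origin at its centre, at bench height. Where the key belongs.
- grey_spot: Grey round spot, 80 mm across, flush on the bench on the other side of the feeder's front: not wanted. Origin at its centre.
- mould: Black stepped mould half, 100 x 150 mm, up to 52 mm high (the round ridge 44 mm), standing in front of the feeder's mouth with its middle about 220 to 235 mm from the feeder's origin. Leave alone. Origin under its centre.
- jar: Small amber glass jar with black lid, 46 mm across, 55 mm high, beside the rear of the feeder (-y side). Leave alone. Origin under its centre.
- brush: Brush lying on the bench, 180 mm long, beside the rear of the feeder (+y side). Leave alone. Its x axis runs along the handle to the bristles.
- hammer: Hammer lying on the bench to the robot's left. Leave alone. Its x axis runs along the handle to the head.
- spatula: Spatula, 200 mm long, lying across the far part of the bench. Leave alone. Its x axis runs from handle to blade.
- mug: White mug, 76 mm across, 90 mm high, to the robot's right. Leave alone. Origin under its centre.
- bowl: Blue bowl, 120 mm across, 50 mm high, to the robot's right, farther out. Leave alone. Origin under its centre.

How it is judged:
By the outcome, as a careful person would: the job done as asked, in the order asked, and still so for the second after the job is handed in, with the robot touching nothing.
It also fails if it takes over 48 s, if anything falls off the work surface, if the arm or the gripper's body presses on something with over 40 N, if the wrist force passes 120 N, or if a joint passes its speed limit or range.

## Working session

There is one attempt and no reset: what is moved stays moved. The work goes in short steps, Python scripts to look and compute and a shell command to move; the robot and the scene stay as the last step left them, time stands still between calls to the robot, and variables do not carry over. Pictures are saved under pics/ and viewed, at most 10 in all, crops included, and the job is handed in when it is done.

```bash
ls; mkdir -p pics; python3 - <<'E'
from bench import ctrl,camera
import cv2,numpy as np
o=ctrl.get_obs();print(o['time_s'],o['eef_pos'],o['eef_rot'],o['opening'],ctrl.finger_overhang)
for n in("scene","side"):
    c=camera(n);cv2.imwrite(f"pics/{n}0.png",c["color"]);print(n,c["fx"],c["cx"],c["cy"],c["xyz"],np.array(c["rotation"]).tolist())
E
```

```text
pics
0.0 [0.18866137 0.54261369 0.238406  ] [-3.08732662e-04  1.66646030e-01  9.86016416e-01 -7.96038756e-04] 0.9976462318821618 0.008
scene 513.1705480206259 277.1646472432859 212.12351684236228 [ 1.00821745 -0.6086997   1.22539768] [-0.2541105880358438, 0.9261356053180518, 0.2680552872462139, -0.07646576089723695]
side 543.7707618708959 272.8919851403913 211.4730470447133 [0.07761553 0.9500757  1.42077544] [0.09046188091941966, -0.23997268438209468, 0.9118444137118394, -0.32057686135072827]
```

View pics/scene0.png

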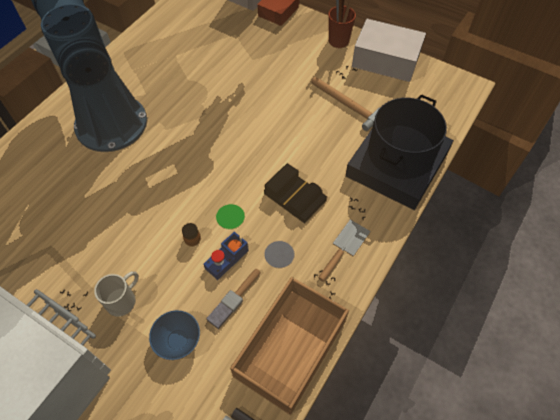

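View pics/side0.png

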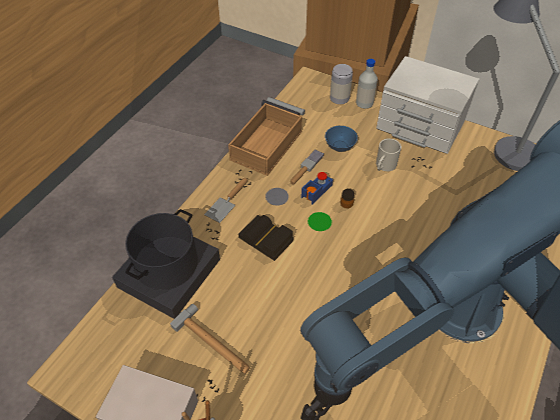

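The scene view shows the red plunger at (218,257), the stack at (235,245), green spot at (230,216), grey at (279,254), jar at (190,234) and mould at (295,192). The side view shows the plunger at (322,178), stack at (311,190) and green spot at (320,221). Next I turn these into positions.

```bash
cat >h.py <<'E'
import cv2,numpy as np
from scipy.spatial.transform import Rotation as R
from bench import ctrl,camera
def q2R(q): return R.from_quat([q[1],q[2],q[3],q[0]])
def cam(n):
    o=ctrl.get_obs();c=camera(n)
    if n=="wrist":
        H=np.array(c["hand_eye"]);T=q2R(o["eef_rot"]).as_matrix()
        c["R"]=T@H[:3,:3];c["p"]=np.array(o["eef_pos"])+T@H[:3,3]
    else: c["R"]=q2R(c["rotation"]).as_matrix();c["p"]=np.array(c["xyz"])
    return c
def ray(c,uv,z):
    d=c["R"]@[(uv[0]-c["cx"])/c["fx"],(uv[1]-c["cy"])/c["fy"],1]
    return (c["p"]+d*(z-c["p"][2])/d[2])
HSV={"red":[((0,170,90),(5,255,255)),((174,170,90),(180,255,255))],"orange":[((6,190,120),(16,255,255))],"green":[((50,120,50),(75,255,255))],"blue":[((108,110,30),(128,255,255))]}
def blobs(c,col,roi=None,amin=8):
    h=cv2.cvtColor(c["color"],cv2.COLOR_BGR2HSV);m=sum(cv2.inRange(h,np.array(a),np.array(b)) for a,b in HSV[col])
    if roi: k=np.zeros_like(m);k[roi[1]:roi[3],roi[0]:roi[2]]=1;m=m*k
    n,_,s,ce=cv2.connectedComponentsWithStats(m)
    return sorted([(int(s[i][4]),ce[i],s[i][:4],) for i in range(1,n) if s[i][4]>=amin],key=lambda t:-t[0])
E
python3 - <<'E'
from h import *
rois={"scene":(175,190,320,300),"side":(255,160,365,240)}
Z={"red":.062,"orange":.036,"green":0,"blue":.03}
for n in rois:
    c=cam(n)
    for col in Z:
        for a,ce,b in blobs(c,col,rois[n])[:3]: print(n,col,a,ce.round(1),b,ray(c,ce,Z[col]).round(4))
    g={"scene":(279,254),"side":(277,197)}[n];print("grey",ray(c,g,0).round(3))
    g={"scene":(190,228),"side":(347,192)}[n];print("jar",ray(c,g,.055).round(3))
    x0,y0,x1,y1=rois[n];cv2.imwrite(f"pics/{n}1.png",cv2.resize(c["color"][y0:y1,x0:x1],None,fx=5,fy=5,interpolation=cv2.INTER_CUBIC))
E
```

```text
scene red 116 [217.4 255.7] [212 250  12  12] [ 0.573  -0.2145  0.062 ]
scene orange 87 [233.9 244.5] [228 240  13  11] [ 0.5807 -0.1565  0.036 ]
scene green 520 [229.8 216.2] [216 205  28  24] [ 0.508  -0.0766  0.    ]
scene blue 27 [208.5 262.7] [205 258   8   9] [ 0.5535 -0.2321  0.03  ]
scene blue 23 [226.1 243.4] [222 236  10  17] [ 0.5595 -0.1625  0.03  ]
scene blue 20 [240.6 246.5] [233 240  13  14] [ 0.5968 -0.1498  0.03  ]
grey [ 0.685 -0.102  0.   ]
jar [ 0.463 -0.185  0.055]
side red 60 [321.9 175.6] [318 172   9   8] [ 0.5669 -0.2117  0.062 ]
side orange 43 [310.6 189.3] [307 187   9   8] [ 0.5815 -0.159   0.036 ]
side green 350 [319.4 221.2] [308 212  24  19] [ 0.5051 -0.0775  0.    ]
side blue 250 [315.3 187.9] [302 177  31  27] [ 0.5724 -0.1771  0.03  ]
grey [ 0.679 -0.1    0.   ]
jar [ 0.464 -0.192  0.055]
```

View pics/scene1.png

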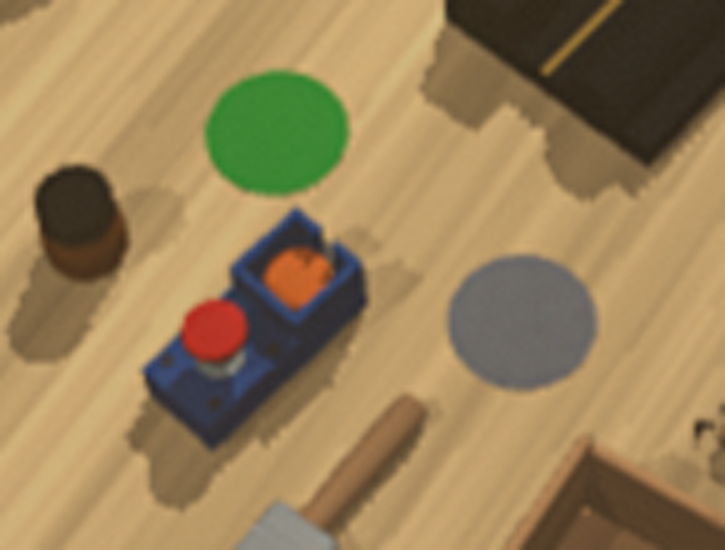

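Plunger is at about (0.570,-0.213) and the magazine at (0.581,-0.157), 57 mm apart as specified. The key should come out near (0.591,-0.093) and the green spot is at (0.507,-0.077). I'll move over the plunger and check it from near.

```bash
python3 -m pendant '[[0.095,-0.185,0,0,0,0.0055],[0.095,-0.185,0,0,0,0.0055],[0.095,-0.185,0,0,0,0.0055],[0.095,-0.185,0,0,0,0.0055],[0.095,-0.185,0,0,0,0.0055],[0.095,-0.185,0,0,0,0.0055],[0.095,-0.185,0,0,0,0.0055],[0.095,-0.185,0,0,0,0.0055],[0.095,-0.185,0,0,0,0.0055],[0.095,-0.185,0,0,0,0.0055]]' -1
python3 -m pendant '[[0.095,-0.185,0,0,0,0.0055],[0.095,-0.185,0,0,0,0.0055],[0.095,-0.185,0,0,0,0.0055],[0.095,-0.185,0,0,0,0.0055],[0.095,-0.185,0,0,0,0.0055],[0.095,-0.185,0,0,0,0.0055],[0.095,-0.185,0,0,0,0.0055],[0.095,-0.185,0,0,0,0.0055],[0.095,-0.185,0,0,0,0.0055],[0,0,0,0,0,0.0055]]'
python3 - <<'E'
from h import *
c=cam("wrist");cv2.imwrite("pics/w0.png",c["color"]);print(c["p"],c["R"][:,2],c["R"][:,0])
for col,z in {"red":.062,"orange":.036,"green":0,"blue":.03}.items():
    for a,ce,b in blobs(c,col,amin=100)[:3]: print(col,a,ce.round(1),b,ray(c,ce,z).round(4))
E
```

```text
time_s: 1.45
eef_pos: [0.3793, 0.1718, 0.2393]
eef_rot: [0.0, 0.124, 0.992, 0.0]
wrist_force: [0.8, 0.3, 0.2]
opening: 0.0
grasp_force: 0.0
time_s: 2.7
eef_pos: [0.5504, -0.1624, 0.2388]
eef_rot: [-0.0, 0.082, 0.997, -0.0]
wrist_force: [-0.9, 0.4, 0.2]
opening: -0.002
grasp_force: 0.0
[ 0.47097014 -0.14993898  0.37373943] [ 0.30444258 -0.05001252 -0.95121683] [1.64337148e-01 9.86403955e-01 7.34509982e-04]
red 1005 [231.4 211.9] [213 195  37  35] [ 0.5679 -0.2136  0.062 ]
orange 765 [291.3 205.7] [276 191  35  31] [ 0.5794 -0.1599  0.036 ]
green 5149 [361.3 110.5] [322  70  80  82] [ 0.504  -0.0765  0.    ]
```

View pics/w0.png

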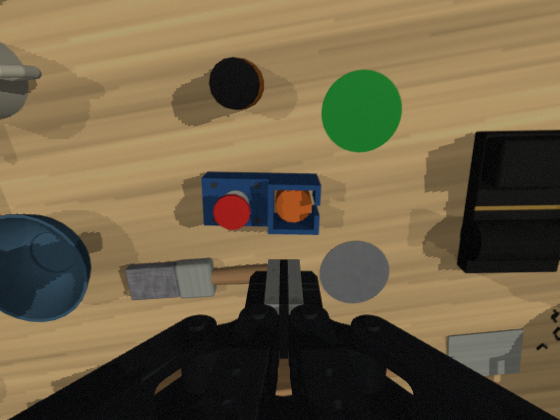

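The wrist view shows the plunger at (231,212), the stack at (291,206) and the green spot at (361,110), all consistent with the earlier views. The feeder is lined up with the tool. I'll descend over the plunger next.

```bash
python3 -m pendant '[[0.015,-0.045,-0.05,0,0,0],[0.015,-0.045,-0.06,0,0,0],[0.015,-0.045,-0.08,0,0,0],[0.015,-0.045,-0.1,0,0,0],[0.015,-0.045,-0.12,0,0,0],[0.015,-0.035,-0.12,0,0,0],[0.005,0,-0.12,0,0,0],[0,0,-0.1,0,0,0],[0,0,-0.06,0,0,0],[0,0,0,0,0,0]]'
python3 - <<'E'
from h import *
o=ctrl.get_obs();print(o["eef_pos"],o["wrist_force"])
c=cam("side");print([ (a,ray(c,ce,.062).round(4)) for a,ce,b in blobs(c,"red",(255,160,365,240))])
cv2.imwrite("pics/s2.png",cv2.resize(c["color"][130:240,255:400],None,fx=5,fy=5,interpolation=cv2.INTER_CUBIC))
E
```

```text
time_s: 4.0
eef_pos: [0.5683, -0.2116, 0.0761]
eef_rot: [-0.001, 0.081, 0.997, 0.0]
wrist_force: [-1.1, 0.7, 1.0]
opening: -0.002
grasp_force: 0.0
[ 0.56830347 -0.21156231  0.0761469 ] [-1.07836739  0.7097467   0.99614701]
[(32, array([ 0.5654, -0.2047,  0.062 ]))]
```

View pics/s2.png

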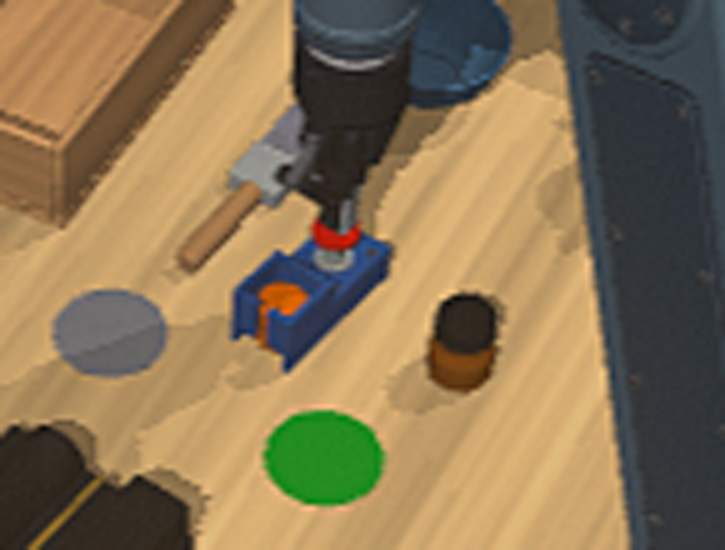

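The side crop shows the fingers centred over the red cap, about 6 mm above it. Now the press.

```bash
python3 -m pendant '[[0,0,-0.02,0,0,0],[0,0,-0.015,0,0,0],[0,0,-0.015,0,0,0],[0,0,-0.015,0,0,0],[0,0,-0.015,0,0,0],[0,0,-0.015,0,0,0],[0,0,-0.015,0,0,0],[0,0,-0.015,0,0,0],[0,0,-0.015,0,0,0],[0,0,-0.01,0,0,0]]'
```

```text
time_s: 5.3
eef_pos: [0.5694, -0.2121, 0.0481]
eef_rot: [0.0, 0.081, 0.997, -0.0]
wrist_force: [-1.3, 0.8, 6.9]
opening: -0.002
grasp_force: 3.3
```

```bash
python3 -m pendant '[[0,0,-0.005,0,0,0],[0,0,-0.005,0,0,0],[0,0,-0.005,0,0,0],[0,0,0,0,0,0],[0,0,0,0,0,0],[0,0,0,0,0,0],[0,0,0,0,0,0],[0,0,0,0,0,0],[0,0,0,0,0,0],[0,0,0,0,0,0]]'
python3 - <<'E'
from h import *
for n,r in {"scene":(175,190,320,300),"side":(255,160,365,240)}.items():
    c=cam(n)
    for a,ce,b in blobs(c,"orange",r): print(n,a,b,ray(c,ce,.012).round(4))
E
```

```text
time_s: 6.55
eef_pos: [0.5696, -0.2122, 0.0479]
eef_rot: [0.0, 0.081, 0.997, -0.0]
wrist_force: [-9.4, 5.4, 25.8]
opening: -0.002
grasp_force: 12.8
scene 104 [245 230  12  11] [ 0.5944 -0.0992  0.012 ]
scene 89 [229 240  12  11] [ 0.5726 -0.1465  0.012 ]
side 82 [295 201  11  10] [ 0.5883 -0.0945  0.012 ]
side 39 [307 187   9  10] [ 0.59   -0.1758  0.012 ]
side 14 [343 201   8   3] [ 0.4595 -0.1849  0.012 ]
```

At the stop (26 N), and the key is out near (0.591,-0.097). I'll release straight up, then move to the far side of the key with the fingers slightly open as a cradle.

```bash
python3 -m pendant '[[0,0,0.02,0,0,0],[0,0,0.02,0,0,0],[0,0,0.02,0,0,0],[0,0,0.03,0,0,0],[0,0,0.03,0,0,0],[0,0,0.03,0,0,0],[0,0,0.08,0,0,0],[0,0,0.1,0,0,0],[0,0,0.1,0,0,0],[0,0,0.1,0,0,0]]'
python3 -m pendant '[[0.05,0.06,0,0,0,0],[0.05,0.06,0,0,0,0],[0.05,0.06,0,0,0,0],[0.05,0.06,0,0,0,0],[0.05,0.06,0,0,0,0],[0.05,0.06,0,0,0,0],[0.05,0.06,0,0,0,0],[0.05,0.06,0,0,0,0],[0.03,0.05,0,0,0,0],[0,0,0,0,0,0]]' -0.5
python3 - <<'E'
from h import *
for n,r in {"scene":(175,190,320,300),"side":(255,160,365,240),"wrist":None}.items():
    c=cam(n);a0=60 if n=="wrist" else 20
    for a,ce,b in blobs(c,"orange",r,a0): print(n,a,b,ray(c,ce,.012).round(4))
    for a,ce,b in blobs(c,"red",r,a0): print(n,"red",a,b,ray(c,ce,.062).round(4))
    for a,ce,b in blobs(c,"green",r,a0): print(n,"green",a,b,ray(c,ce,0).round(4))
    if n=="wrist": cv2.imwrite("pics/w1.png",c["color"])
E
```

```text
time_s: 7.9
eef_pos: [0.5692, -0.212, 0.1523]
eef_rot: [0.001, 0.081, 0.997, -0.0]
wrist_force: [0.1, -0.5, -0.3]
opening: -0.003
grasp_force: 0.0
time_s: 9.15
eef_pos: [0.6552, -0.105, 0.1502]
eef_rot: [-0.0, 0.08, 0.997, 0.0]
wrist_force: [-0.8, -0.8, -0.3]
opening: 0.248
grasp_force: 0.0
scene 108 [245 230  12  11] [ 0.5944 -0.0998  0.012 ]
scene 53 [229 243  11   8] [ 0.5749 -0.1509  0.012 ]
scene red 116 [212 250  12  12] [ 0.573  -0.2145  0.062 ]
scene green 523 [216 205  29  24] [ 0.5082 -0.0766 -0.    ]
side 85 [295 201  11  10] [ 0.5882 -0.0949  0.012 ]
side 29 [307 189   8  10] [ 0.5884 -0.1689  0.012 ]
side 22 [342 200  10   4] [ 0.4604 -0.186   0.012 ]
side red 60 [318 172   9   8] [ 0.5669 -0.2117  0.062 ]
side green 348 [308 212  24  19] [ 0.5053 -0.0776  0.    ]
wrist 1832 [256  87  47  50] [ 0.5901 -0.0992  0.012 ]
wrist 1771 [165  89  52  47] [ 0.5802 -0.1628  0.012 ]
wrist red 2656 [54 83 60 57] [ 0.5686 -0.2132  0.062 ]
wrist green 3399 [236   0 109  43] [ 0.5286 -0.0813  0.    ]
```

View pics/w1.png

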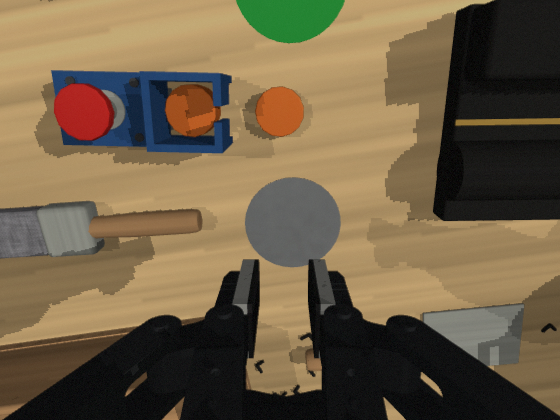

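The plunger is up, the key is at (0.591,-0.098) clear of the mouth at pixel (280,112), and the spot is at (0.506,-0.077). I'll lower the cradle behind the key.

```bash
python3 -m pendant '[[-0.02,-0.01,-0.06,0,0,0],[-0.02,-0.01,-0.09,0,0,0],[-0.02,-0.005,-0.1,0,0,0],[-0.01,0,-0.1,0,0,0],[0,0,-0.1,0,0,0],[0,0,-0.09,0,0,0],[0,0,-0.07,0,0,0],[0,0,-0.05,0,0,0],[0,0,-0.03,0,0,0],[0,0,0,0,0,0]]'
```

```text
time_s: 10.55
eef_pos: [0.6409, -0.1109, 0.0121]
eef_rot: [-0.0, 0.081, 0.997, 0.0]
wrist_force: [0.2, -0.4, 0.7]
opening: 0.25
grasp_force: 0.0
```

```bash
python3 -m pendant '[[-0.04,0.01,-0.01,0,0,0],[-0.04,0.01,0,0,0,0],[-0.04,0.01,0,0,0,0],[-0.03,0.007,0,0,0,0],[-0.03,0.007,0,0,0,0],[-0.03,0.007,0,0,0,0],[-0.03,0.008,0,0,0,0],[-0.03,0.008,0,0,0,0],[-0.03,0.008,0,0,0,0],[-0.03,0.008,0,0,0,0]]'
python3 - <<'E'
from h import *
for n,r in {"side":(255,160,365,240),"wrist":None}.items():
    c=cam(n);a0=60 if n=="wrist" else 20
    for a,ce,b in blobs(c,"orange",r,a0): print(n,a,b,ray(c,ce,.012).round(4))
    if n=="wrist": cv2.imwrite("pics/w2.png",c["color"])
E
```

```text
time_s: 11.8
eef_pos: [0.5777, -0.0948, 0.013]
eef_rot: [0.004, 0.081, 0.997, -0.001]
wrist_force: [4.8, 1.4, 5.8]
opening: 0.25
grasp_force: 2.6
side 84 [304 207  11  10] [ 0.5505 -0.0871  0.012 ]
wrist 5534 [241 188  87  81] [ 0.5496 -0.0907  0.012 ]
```

View pics/w2.png

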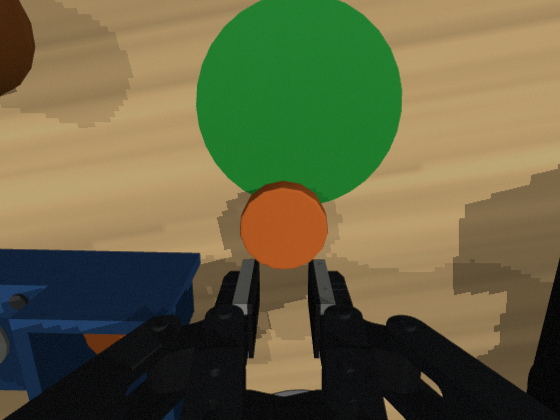

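The key at (284,225) sits squarely in the cradle with its rim at the spot's edge. The 6 N upward and 5 N drag mean something is rubbing, so I'll back off and raise slightly to see what.

```bash
python3 -m pendant '[[0.02,-0.005,0,0,0,0],[0.02,-0.005,0,0,0,0],[0,0,0.01,0,0,0],[0,0,0.01,0,0,0],[0,0,0.01,0,0,0],[0,0,0,0,0,0],[0,0,0,0,0,0],[0,0,0,0,0,0],[0,0,0,0,0,0],[0,0,0,0,0,0]]'
python3 - <<'E'
from h import *
for n,r in {"side":(255,160,365,240),"wrist":None}.items():
    c=cam(n);a0=60 if n=="wrist" else 20
    for a,ce,b in blobs(c,"orange",r,a0): print(n,a,b,ray(c,ce,.012).round(4))
    if n=="side": cv2.imwrite("pics/s3.png",cv2.resize(c["color"][140:240,255:385],None,fx=6,fy=6,interpolation=cv2.INTER_CUBIC))
E
```

```text
time_s: 13.15
eef_pos: [0.5829, -0.0963, 0.0162]
eef_rot: [-0.0, 0.081, 0.997, -0.0]
wrist_force: [-0.8, 0.3, 0.2]
opening: 0.248
grasp_force: 0.0
side 81 [304 208  11   9] [ 0.5487 -0.0869  0.012 ]
wrist 5519 [243 170  86  81] [ 0.5496 -0.0908  0.012 ]
wrist 343 [123 312  31  21] [ 0.5894 -0.1651  0.012 ]
```

View pics/s3.png

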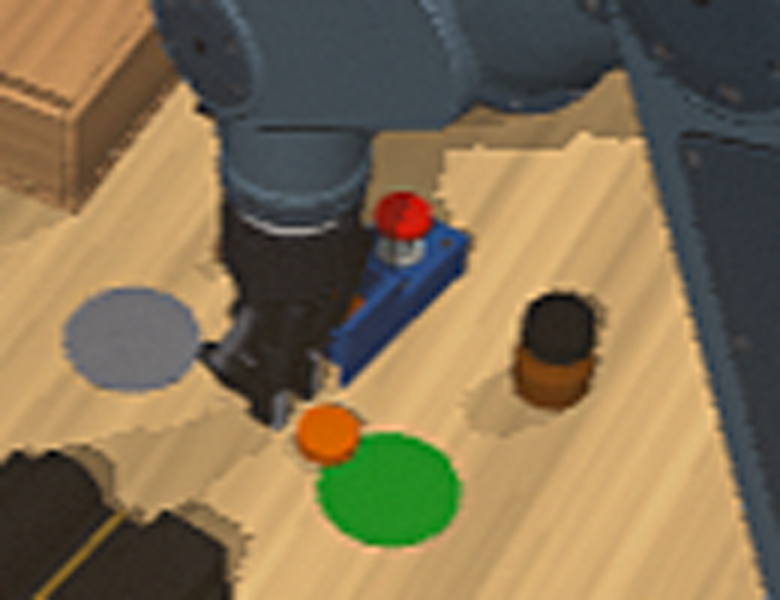

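The key is flat and upright on the bench, and the contact went away with the 5 mm raise. I'll continue the push at this height.

```bash
python3 -m pendant '[[-0.03,0.009,0,0,0,0],[-0.03,0.009,0,0,0,0],[-0.03,0.009,0,0,0,0],[-0.03,0.009,0,0,0,0],[-0.03,0.009,0,0,0,0],[-0.03,0.009,0,0,0,0],[-0.03,0.009,0,0,0,0],[-0.02,0.006,0,0,0,0],[-0.015,0.004,0,0,0,0],[0,0,0,0,0,0]]'
python3 - <<'E'
from h import *
for n,r in {"side":(255,160,365,240),"wrist":None}.items():
    c=cam(n);a0=60 if n=="wrist" else 20
    for a,ce,b in blobs(c,"orange",r,a0): print(n,a,b,ray(c,ce,.012).round(4))
E
```

```text
time_s: 14.5
eef_pos: [0.5338, -0.0816, 0.0163]
eef_rot: [-0.0, 0.081, 0.997, 0.0]
wrist_force: [0.5, 0.2, -0.4]
opening: 0.249
grasp_force: 0.0
side 86 [314 215  11  10] [ 0.5053 -0.0738  0.012 ]
wrist 5291 [242 184  85  80] [ 0.5063 -0.0778  0.012 ]
```

Key is at (0.506,-0.077), on the spot centre. I'll back off, rise and check.

```bash
python3 -m pendant '[[0.03,-0.008,0,0,0,0],[0.04,-0.01,0,0,0,0],[0.04,-0.01,0,0,0,0],[0.04,0,0.03,0,0,0],[0.02,0,0.08,0,0,0],[0,0,0.12,0,0,0],[0,0,0.15,0,0,0],[0,0,0.15,0,0,0],[0,0,0.15,0,0,0],[0,0,0.12,0,0,0]]'
python3 -m pendant '[[0,0,0.05,0,0,0],[0,0,0,0,0,0],[0,0,0,0,0,0],[0,0,0,0,0,0],[0,0,0,0,0,0],[0,0,0,0,0,0],[0,0,0,0,0,0],[0,0,0,0,0,0],[0,0,0,0,0,0],[0,0,0,0,0,0]]'
python3 - <<'E'
from h import *
c=cam("wrist");cv2.imwrite("pics/w3.png",c["color"])
for col,z in (("orange",.012),("green",0),("red",.062)):
    for a,ce,b in blobs(c,col,None,60):print(col,a,b,ray(c,ce,z).round(4))
E
```

```text
time_s: 15.85
eef_pos: [0.5685, -0.0873, 0.1791]
eef_rot: [0.001, 0.081, 0.997, -0.0]
wrist_force: [0.7, -0.7, -0.7]
opening: 0.251
grasp_force: 0.0
time_s: 17.1
eef_pos: [0.5679, -0.0873, 0.1863]
eef_rot: [0.0, 0.081, 0.997, -0.0]
wrist_force: [0.4, -0.0, 0.8]
opening: 0.249
grasp_force: 0.0
orange 1438 [263  91  42  43] [ 0.5067 -0.0777  0.012 ]
orange 971 [183 203  40  30] [ 0.5845 -0.1639  0.012 ]
green 5533 [237  60  94  97] [ 0.5031 -0.0771  0.    ]
red 1483 [ 99 207  46  41] [ 0.5676 -0.213   0.062 ]
```

View pics/w3.png

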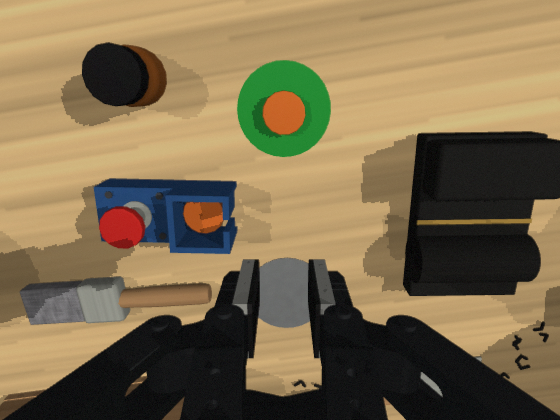

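The key at (284,112) lies well inside the green spot, centred at (284,108). The plunger is up at (122,227), and nothing else has moved.

```bash
python3 -c "from bench import ctrl;print(ctrl.hand_in())"
```

```text
the job is handed in; nothing more can be done
None
```

The job is handed in at about 17 s: one key was fed and nudged flat to the middle of the green spot, the plunger is back up, and other objects in view looked unmoved, though mid-push the tool briefly rubbed the bench or the feeder at about 6 N.

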